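# Stand the fallen price ticket back up at the counter edge

### The arm

A 6-joint arm with a two-finger parallel gripper is mounted at the origin on the work surface. World frame = base frame: x ahead of the robot, y to its left, z up, the work surface at z = 0. Lengths are in m, angles in degrees, forces in N, time in s.
With the tool pointing down it reaches from about 0.3 to 0.75 m from the base axis. Payload 8.5 kg.
Tool frame: the origin (TCP) lies on the centre line of the jaws, within the pads' length; the fingertips stand 19 mm ahead of it and the grasp point (between the pads) is the TCP (env.tcp_to_tips is the z of the fingertips in the tool frame, in m); z points along the fingers, y is the line along which they close (so a half turn about z gives the same grasp; the last joint's range is limited). The gripper opens to 85 mm and grips with 20 to 120 N. Pads are 22 mm wide; open, the fingers measure 114 mm over their backs; the gripper's body (76 mm by 85 mm) begins 54 mm behind the grasp point. The pads swing forward as they close: fully open they stand 13 mm farther back than shut.
Start: joints at [51.033, 21.807, 74.336, -0, 83.858, -12.336], TCP at [0.247, 0.492, 0.25] pointing down, gripper open.
Joint ranges: [-178.18, 178.18], [-50.72, 133.34], [12.68, 142.11], [-81.47, 261.47], [9.98, 163.14], [-165.26, 165.26]. Speed limits (degrees/s): [136.94, 136.94, 180, 180, 180, 180].

### API

Orientations are given as a 3x3 rotation matrix whose columns are the frame's x, y, z axes.
In Python, from rig import env gives the robot as it stands.
- The arm moves only by the tool servo_tool, never from a script. Its argument "steps" is a list of rows, each an object of numbers: "tx", "ty", "tz": the shift along the world's x, y, z in cm; "yaw": the turn about the world's z in degrees; "claw": the finger opening in cm, from 0 to 8.54. In form: [{"tx": .., "ty": .., "tz": .., "yaw": .., "claw": ..}, ...]. A call has 1 to 20 rows; each row shifts and turns the commanded pose from where the row before left it; what a row does not reach is not made up. A row lasts 1/10 s, in which the tool goes at most 50 mm and 8.59 degrees, less where a joint would pass 70% of its speed; a pose out of reach is approached as far as the arm can. A call with a gripper value outside its range is refused whole. The fingers move at their own pace and stop on an object; "newtons" is the grip in N (left out, the last holds). Time passes only in rows, so rows that do not move let the fingers close. It gives the time, the measured TCP pose, the force, the opening and the grip force at its end, in the units of the state.
- env.observe(): the state, without advancing time (a new reading comes with each control period).
- env.get_image(name): name is "side" or "top"; returns (picture, depth): 384x512x3 uint8, red, green, blue; 384x512 float32, m along the optical axis (not along the pixel's ray), 0 where there is no reading.
- env.camera_model(name): a dict with "fovy" (degrees; the focal length in pixels is half the picture's height over the tangent of half this angle, whatever the lens; pixels are square), "cx", "cy" (the principal point, pixels), "dist_coeffs" ([k1, k2, p1, p2, k3] as OpenCV has them; the pictures are not rectified), "T" (4x4, takes a point from camera to world coordinates). Camera axes: x right, y down, z forward; pixel columns grow to the right and rows downward; lengths in m; the calibration is good to about 2 mm. A picture is of the moment at which its call begins. camera_model takes no time and is no camera call.
- env.close_job(): hands the job in; it is judged then, once.
The state is a dict: "time_s": time; "q": joint angles; "qvel": joint speeds; "joint_efforts": joint torques, N m; "position": TCP position; "tool_rot": TCP orientation; "ft_force": force on the tool from outside, world axes, zero at the start; "wrist_torque": the same for the moment, N m; "grip_width": finger opening in m; "gripper_force": force on a finger pad.
Only numpy, scipy, OpenCV 4.12 (cv2) and the standard library are available. Lean on these libraries where they do the work, as an engineer would, in place of code of your own. Each camera call takes 0.05 s, during which the arm holds its last target. There are 200 camera calls.

### The job

One price ticket on the sweet counter has been knocked onto its back. Without picking it up, push on its foot with your fingertips to tip it back upright, then push it forward until it stands square against the brass edge strip in front of its own tray, like the other two tickets. Leave the other tickets and the jar and tin between them where they stand.

Things in the scene. Friction and masses are not known exactly. Their poses are not given: they have to be found in the camera images.
- ticket: The fallen price ticket, about 0.34 kg: a steel foot block 50 deep x 75 wide x 18 high; from its top, 20 mm ahead of the rear face, rises a plate 80 wide, 4 thick, to 78 mm height, leaning back 10 degrees (top still 7 mm inside the rear face). Origin: middle of the foot's rear lower edge; x out of its front (to the customers when upright), z up through the plate.
- ticket_heel (a point): Middle of the foot's rear lower edge (same point as ticket). At the start the ticket lies on its back: the foot's rear face on the board, underside facing the strip (up to 0.45 rad askew), its x up, its z back towards the robot. Pushed forwards high on the foot it rolls about this edge, which stays on the board, and topples by itself past about 28 degrees; friction about 0.6.
- ticket_push (a point): Where to push to tip it: middle of the free band of the foot's top face, 13 mm behind its front edge. While it lies, that face stands upright, 18 mm behind the heel and 50 mm high, facing the robot; the plate leaves it 18 to 22 mm above the board, sloping down towards the robot, so only 24 to 50 mm above the board is free. As it rolls, the plate swings up behind the finger.
- ticket_toe (a point): Middle of the foot's front lower edge, 50 mm ahead of the heel; it is straight above the heel while the ticket lies on its back.
- board: The fixed white display board on the counter, 400 deep (x) x 840 wide (y) x 20 thick, with the brass edge strip along its front (+x, customers') side. Origin: centre of its underside, z up, x towards the customers. Upper face at z = 20 mm. The strip is 10 thick and stands 14 mm above the board.
- strip (a point): the middle of the foot of the strip's inner face, on the board's upper face, 190 mm ahead of the board's origin; axes as the board's (the inner face runs along y)
- ticket_place (a point): The ticket's place: the point at the strip's inner face, on the board's upper face, straight in front of the middle of the ticket's own tray (axes as the board's). That tray holds round orange sweets, is fixed on the board, 160 deep x 210 wide, sweets up to 63 mm above the board, its front edge 210 mm behind the strip. Three trays stand 250 mm apart side by side; which place is whose varies.
- ticket_b: a standing steel price ticket like the fallen one, in front of the tray of yellow square sweets, its foot at the strip; same size and origin; must stay
- ticket_c: a standing steel price ticket like the fallen one, in front of the tray of pale rolls, its foot at the strip; same size and origin; must stay
- jar: a small glass jar with brass cap, 42 mm across, 60 high, standing near the strip between two trays' places; origin: centre of its underside; must stay
- tin: a small round steel tin, 51 mm across, 37 high, standing near the strip between two trays' places; origin: centre of its underside; must stay

How it is judged (in metres and radians):
At the end, for the whole second after the job is handed in: The ticket stands at rest upright (within 0.08 rad) on the board, the middle of its front lower edge within 6 mm of the strip's inner face, square to it within 0.12 rad, facing the customers, the middle of its foot within 70 mm sideways of its own tray's middle (angle between ticket's own z axis and vertical below 0.08 rad and z of ticket_heel in the frame of board below 0.024 m and x of ticket_toe in the frame of strip between -0.006 and 0.003 m and angle between the x axis of ticket and the x axis of board, either way round below 0.12 rad and y of ticket_heel in the frame of ticket_place between -0.07 and 0.07 m and linear speed of ticket below 0.01 m/s and angular speed of ticket below 0.1 rad/s); the robot touches nothing.
It fails at once if the ticket is lifted, carried or thrown forward: the rear lower edge of its foot rises more than 12 mm off the board (z of ticket_heel in the frame of board above 0.032 m).
It fails at once if a standing ticket is pushed more than 12 mm or tipped (distance of any of ticket_b, ticket_c from where it was at the start of the episode above 0.012 m or angle between any of ticket_b, ticket_c's own z axis and vertical above 0.25 rad).
It fails at once if the jar or the tin is pushed more than 12 mm or tipped (distance of any of jar, tin from where it was at the start of the episode above 0.012 m or angle between any of jar, tin's own z axis and vertical above 0.25 rad).
It also fails if it takes over 51 s, if anything falls off the work surface, if the arm or the gripper's body presses on something with over 40 N, if the wrist force passes 120 N, or if a joint passes its speed limit or range.

## Working session

There is one attempt and no reset: what is moved stays moved. The work goes in short steps, Python scripts to look and compute and a tool call to move; the robot and the scene stay as the last step left them, time stands still between calls to the robot, and variables do not carry over. Pictures are saved under pics/ and viewed, at most 12 in all, crops included, and the job is handed in when it is done.

Besides the shell and the picture viewer there is one more tool, called after "Call:" by a JSON object that holds its "op" and its "data". servo_tool: Moves the arm, as the interface text tells. Its arguments: {"type":"object","properties":{"steps":{"type":"array"},"newtons":{"type":"number"}},"required":["steps"]}

```bash
mkdir -p pics
cat > h.py <<'E'
import numpy as np, cv2
from rig import env
def cloud(n):
    im,d=env.get_image(n); m=env.camera_model(n)
    f=im.shape[0]/2/np.tan(np.radians(m['fovy'])/2)
    K=np.array([[f,0,m['cx']],[0,f,m['cy']],[0,0,1]])
    v,u=np.mgrid[:im.shape[0],:im.shape[1]]
    p=cv2.undistortPoints(np.stack([u,v],-1).reshape(-1,1,2).astype(float),K,np.array(m['dist_coeffs'])).reshape(*d.shape,2)
    P=np.dstack([p*d[...,None],d]); T=np.array(m['T'])
    W=P@T[:3,:3].T+T[:3,3]; W[d==0]=np.nan
    return im,W
E
python3 - <<'E'
from h import *
for n in ('top','side'):
    im,W=cloud(n); cv2.imwrite(f'pics/{n}0.png',im[...,::-1]); np.save(n+'0.npy',W)
    print(n,np.array(env.camera_model(n)['T']).round(3).tolist())
s=env.observe(); print(s['time_s'],s['position'],np.array(s['tool_rot']).round(3).tolist())
E
```

```text
top [[-0.162, -0.965, 0.204, 0.348], [-0.987, 0.16, -0.029, 0.021], [-0.005, -0.206, -0.979, 1.007], [0.0, 0.0, 0.0, 1.0]]
side [[-0.994, -0.084, 0.075, 0.459], [-0.112, 0.686, -0.719, 0.618], [0.009, -0.723, -0.691, 0.626], [0.0, 0.0, 0.0, 1.0]]
0.1 [0.24638853 0.49145683 0.24978381] [[-0.894, 0.448, -0.001], [0.448, 0.894, -0.001], [0.0, -0.001, -1.0]]
```

View pics/top0.png

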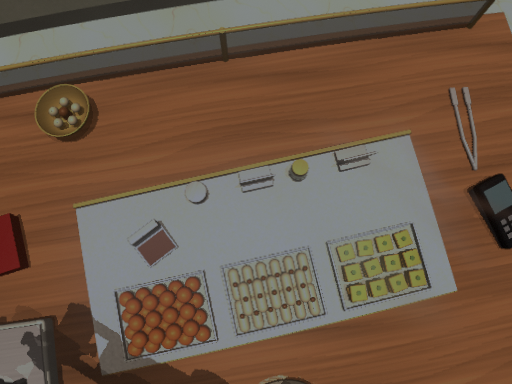

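View pics/side0.png

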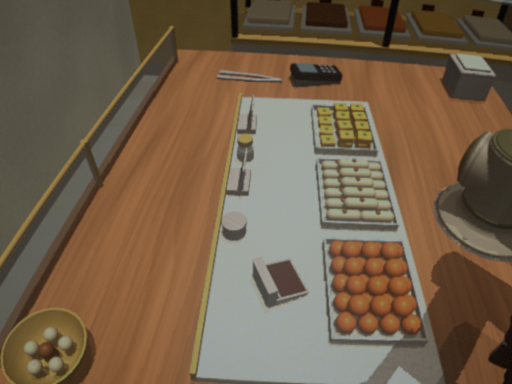

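The top view shows the fallen ticket with its foot at about (145,231) and its plate at (156,247). The orange tray is centred at (165,315), the tin is at (196,191), and the strip runs from (78,206) to (410,133). Next I'll measure these.

```bash
python3 - <<'E'
from h import *
W=np.load('top0.npy'); im=cv2.imread('pics/top0.png'); S=np.load('side0.npy'); ims=cv2.imread('pics/side0.png')
hsv=cv2.cvtColor(im,cv2.COLOR_BGR2HSV)
# strip: z between 0.028 and .04 near line
v,u=np.mgrid[:384,:512]
lin=206+(u-78)*(133-206)/332
m=(abs(v-lin)<6)&(u>78)&(u<408)&(W[...,2]>.027)&(W[...,2]<.042)
P=W[m][:,:2]; print('strip n',m.sum())
vx,vy,x0,y0=cv2.fitLine(P.astype(np.float32),cv2.DIST_HUBER,0,.002,.001).ravel()
if vy<0: vx,vy=-vx,-vy
ydir=np.array([vx,vy]); xdir=np.array([vy,-vx]); c=np.array([x0,y0])
print('ydir',ydir,'psi deg',np.degrees(np.arctan2(xdir[1],xdir[0])))
r=(P-c)@xdir; print('strip x spread',np.percentile(r,[2,10,50,90,98]), 'y ext',np.percentile((P-c)@ydir,[0,1,99,100]))
def tob(X): return np.stack([(X[...,:2]-c)@xdir,(X[...,:2]-c)@ydir,X[...,2]-.02],-1)
B=tob(W)
np.savez('frame.npz',c=c,x=xdir,y=ydir)
print('board z',np.nanmedian(W[220:225,200:230,2]))
# orange
m=(hsv[...,0]<18)&(hsv[...,1]>130)&(u>115)&(u<215)&(v>270)&(v<358)&(B[...,2]>.03)
print('orange ext',np.percentile(B[m],[1,50,99],axis=0).round(4).tolist())
for n,(u0,u1,v0,v1) in dict(tin=(183,210,178,206),jar=(288,312,155,184),tb=(330,380,143,175),tc=(235,278,165,196)).items():
    q=B[v0:v1,u0:u1].reshape(-1,3); q=q[(q[:,2]>.012)&(q[:,0]<-.012)]
    print(n,np.nanpercentile(q,[2,50,98],axis=0).round(4).tolist())
for nm,X,(u0,u1,v0,v1) in (('top',W,(120,185,212,272)),('side',S,(245,315,250,312))):
    q=tob(X)[v0:v1,u0:u1].reshape(-1,3); q=q[q[:,2]>.006]
    print(nm,len(q))
    for lo,hi in ((.006,.024),(.024,.044),(.044,.058)):
        k=q[(q[:,2]>lo)&(q[:,2]<hi)]
        if len(k)>5: print(lo,len(k),cv2.minAreaRect(k[:,:2].astype(np.float32)*1000), k.mean(0).round(4))
E
python3 - <<'E'
import cv2
a=cv2.imread('pics/top0.png')[170:280,70:220]; b=cv2.imread('pics/side0.png')[240:320,230:330]
cv2.imwrite('pics/c.png',cv2.hconcat([cv2.resize(a,(400,400)),cv2.resize(b,(400,400))]))
E
```

```text
strip n 1843
ydir [-0.06150315  0.9981069 ] psi deg 3.526096
strip x spread [-0.01773291 -0.01178716 -0.00040014  0.00513221  0.00628371] y ext [-0.4031047  -0.39289068  0.40392462  0.41239501]
board z 0.01979055984288136
orange ext [[-0.3586, 0.1702, 0.0306], [-0.2942, 0.2547, 0.0503], [-0.2269, 0.3431, 0.0638]]
tin [[-0.0585, 0.1082, 0.0169], [-0.0366, 0.1304, 0.0357], [-0.0139, 0.1537, 0.0394]]
jar [[-0.0575, -0.1292, 0.0175], [-0.042, -0.109, 0.0584], [-0.0208, -0.0925, 0.0625]]
tb [[-0.0564, -0.2859, 0.0137], [-0.0424, -0.2471, 0.0181], [-0.0132, -0.2106, 0.0786]]
tc [[-0.0556, -0.0467, 0.014], [-0.0423, -0.0111, 0.0184], [-0.0134, 0.024, 0.0788]]
top 1285
0.006 918 ((-130.86146545410156, 251.69630432128906), (75.41041564941406, 79.91312408447266), 25.136362075805664) [-0.137   0.2485  0.0169]
0.024 104 ((-113.97602081298828, 257.7110900878906), (28.448400497436523, 77.51321411132812), 36.436248779296875) [-0.1092  0.2603  0.0316]
0.044 263 ((-101.37920379638672, 264.61029052734375), (18.351909637451172, 72.9102783203125), 23.463211059570312) [-0.1015  0.2638  0.0496]
side 1770
0.006 1188 ((-126.98880767822266, 253.26101684570312), (79.13078308105469, 82.3188247680664), 25.86078453063965) [-0.1353  0.2546  0.0168]
0.024 162 ((-95.11007690429688, 273.66546630859375), (19.728050231933594, 71.90414428710938), 42.31072235107422) [-0.1018  0.2822  0.0336]
0.044 420 ((-99.81031799316406, 266.37847900390625), (18.53209686279297, 75.19877624511719), 25.34044075012207) [-0.1005  0.2689  0.0497]
```

View pics/c.png

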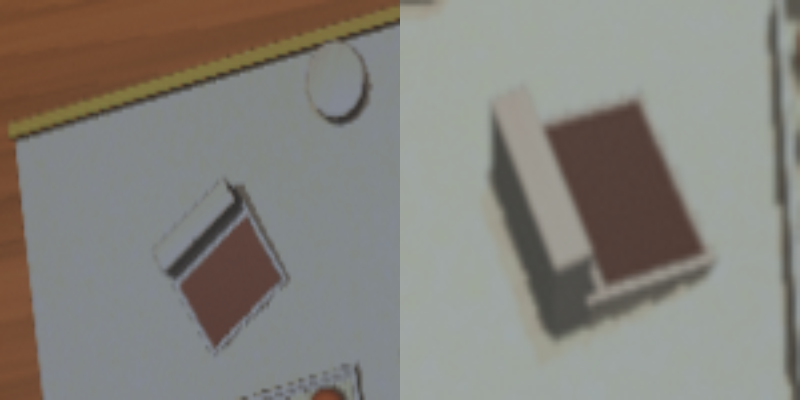

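Run:
```python
from h import *
f=np.load('frame.npz'); c,x,y=f['c'],f['x'],f['y']
w=lambda p:c+p[0]*x+p[1]*y
a=np.radians(24.4); d=np.array([np.cos(a),np.sin(a)])
C=np.array([-.1002,.2668]); 
for n,o in (('heel',.009),('touch',-.009-.011),('start',-.045),('end',.009+.040)): print(n,w(C+o*d).round(4))
print('dir',(d[0]*x+d[1]*y).round(4),'xdir',x.round(4),env.tcp_to_tips,env.observe()['position'],env.observe()['q'])
```

```text
heel [0.496  0.2536]
touch [0.4704 0.24  ]
start [0.4483 0.2283]
end [0.5314 0.2724]
dir [0.8836 0.4683] xdir [0.9981 0.0615] 0.019 [0.24638853 0.49145683 0.24978381] [ 5.10316172e+01  2.18361358e+01  7.43802421e+01  1.83896588e-03
  8.38567275e+01 -1.23363154e+01]
```

Call:
{"op": "servo_tool", "data": {"steps": [{"tx": 1.68, "ty": -2.19, "yaw": 4.55, "claw": 0}, {"tx": 1.68, "ty": -2.19, "yaw": 4.55, "claw": 0}, {"tx": 1.68, "ty": -2.19, "yaw": 4.55, "claw": 0}, {"tx": 1.68, "ty": -2.19, "yaw": 4.55, "claw": 0}, {"tx": 1.68, "ty": -2.19, "yaw": 4.55, "claw": 0}, {"tx": 1.68, "ty": -2.19, "yaw": 4.55, "claw": 0}, {"tx": 1.68, "ty": -2.19, "yaw": 4.55, "claw": 0}, {"tx": 1.68, "ty": -2.19, "yaw": 4.55, "claw": 0}, {"tx": 1.68, "ty": -2.19, "yaw": 4.55, "claw": 0}, {"tx": 1.68, "ty": -2.19, "yaw": 4.55, "claw": 0}, {"tx": 1.68, "ty": -2.19, "yaw": 4.55, "claw": 0}, {"tx": 1.7, "ty": -2.19, "yaw": 4.55, "claw": 0}, {"tz": -4, "claw": 0}, {"tz": -4, "claw": 0}, {"tz": -4, "claw": 0}, {"claw": 0}, {"claw": 0}, {"claw": 0}]}}

```text
invalid input at $.steps[0]: expected keys tx, ty, tz, yaw, claw
```

Run:
```python
from h import *
s=env.observe(); print(s['time_s'],s['position'],np.array(s['tool_rot']).round(3).tolist(),s['ft_force'])
im,W=cloud('side'); cv2.imwrite('pics/s1.png',cv2.resize(im[180:340,180:392,::-1],(636,480)))
```

```text
0.1 [0.24638853 0.49145683 0.24978381] [[-0.894, 0.448, -0.001], [0.448, 0.894, -0.001], [0.0, -0.001, -1.0]] [-0.59989345  0.44552263  0.58052092]
```

View pics/s1.png

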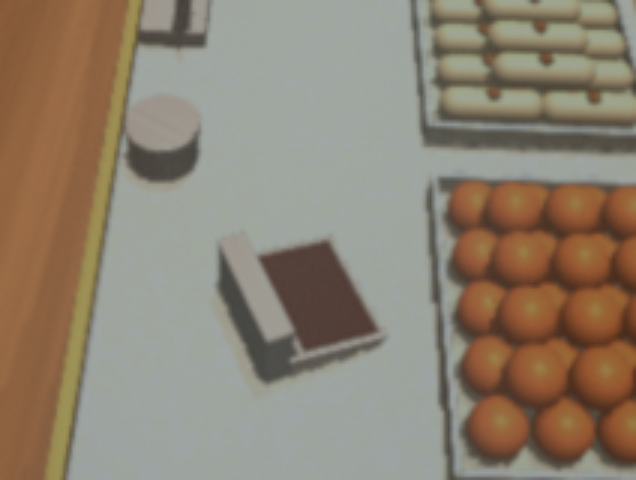

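The call was refused because every row needs all five keys. The crop shows the ticket still lying with its foot around (255,310). I'll send the move again with full rows.

Call:
{"op": "servo_tool", "data": {"steps": [{"tx": 1.68, "ty": -2.19, "tz": 0, "yaw": 4.55, "claw": 0}, {"tx": 1.68, "ty": -2.19, "tz": 0, "yaw": 4.55, "claw": 0}, {"tx": 1.68, "ty": -2.19, "tz": 0, "yaw": 4.55, "claw": 0}, {"tx": 1.68, "ty": -2.19, "tz": 0, "yaw": 4.55, "claw": 0}, {"tx": 1.68, "ty": -2.19, "tz": 0, "yaw": 4.55, "claw": 0}, {"tx": 1.68, "ty": -2.19, "tz": 0, "yaw": 4.55, "claw": 0}, {"tx": 1.68, "ty": -2.19, "tz": 0, "yaw": 4.55, "claw": 0}, {"tx": 1.68, "ty": -2.19, "tz": 0, "yaw": 4.55, "claw": 0}, {"tx": 1.68, "ty": -2.19, "tz": 0, "yaw": 4.55, "claw": 0}, {"tx": 1.68, "ty": -2.19, "tz": 0, "yaw": 4.55, "claw": 0}, {"tx": 1.68, "ty": -2.19, "tz": 0, "yaw": 4.55, "claw": 0}, {"tx": 1.7, "ty": -2.19, "tz": 0, "yaw": 4.55, "claw": 0}, {"tx": 0, "ty": 0, "tz": -4, "yaw": 0, "claw": 0}, {"tx": 0, "ty": 0, "tz": -4, "yaw": 0, "claw": 0}, {"tx": 0, "ty": 0, "tz": -4, "yaw": 0, "claw": 0}, {"tx": 0, "ty": 0, "tz": 0, "yaw": 0, "claw": 0}, {"tx": 0, "ty": 0, "tz": 0, "yaw": 0, "claw": 0}, {"tx": 0, "ty": 0, "tz": 0, "yaw": 0, "claw": 0}]}}

```text
time_s: 1.95
position: [0.4493, 0.2292, 0.1323]
tool_rot: [[-0.883, -0.469, 0.003], [-0.469, 0.883, 0.001], [-0.003, -0.001, -1.0]]
ft_force: [0.6, 1.5, 0.4]
grip_width: -0.0003
gripper_force: 0.0
```

Run:
```python
from h import *
s=env.observe(); print(s['time_s'],s['position'],np.array(s['tool_rot']).round(3).tolist(),s['ft_force'])
im,W=cloud('side'); cv2.imwrite('pics/s2.png',cv2.resize(im[180:340,180:392,::-1],(636,480)))
```

```text
1.95 [0.44934619 0.22916752 0.13234671] [[-0.883, -0.469, 0.003], [-0.469, 0.883, 0.001], [-0.003, -0.001, -1.0]] [0.64952444 1.4709606  0.43647264]
```

View pics/s2.png

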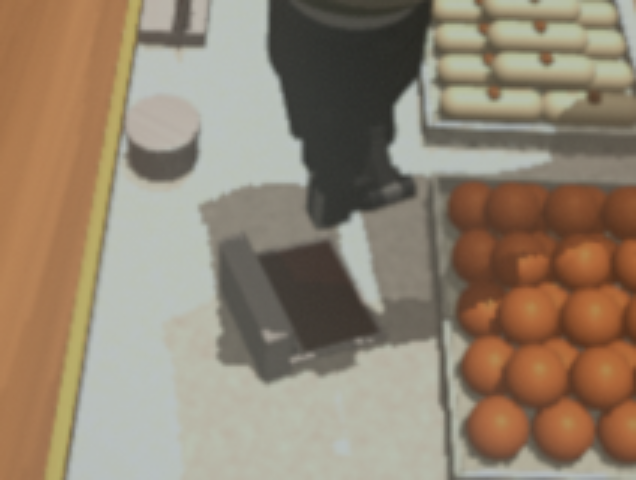

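The closed fingertips are at about (330,215) in the crop, hanging over the plate behind the foot. I'll check the tip height and depth.

Run:
```python
from h import *
im,W=cloud('side'); s=env.observe(); p=s['position']; R=np.array(s['tool_rot'])
q=W.reshape(-1,3); L=(q-p)@R
k=L[(abs(L[:,0])<.05)&(abs(L[:,1])<.06)&(L[:,2]<.035)&(L[:,2]>-.05)]
print(p,len(k))
for z in np.arange(-.05,.035,.01):
    j=k[(k[:,2]>=z)&(k[:,2]<z+.01)]
    if len(j): print(round(z,3),len(j),j.min(0).round(4),j.max(0).round(4))
```

```text
[0.44909831 0.22910478 0.13212194] 404
-0.05 100 [-0.0186 -0.046  -0.05  ] [ 0.0079  0.0449 -0.0404]
-0.04 124 [-0.0153 -0.0378 -0.04  ] [ 0.0088  0.0351 -0.03  ]
-0.03 39 [-0.0154 -0.0268 -0.0298] [-0.0077  0.0293 -0.0204]
-0.02 28 [-0.0127 -0.0067 -0.0196] [-0.0077  0.0113 -0.0101]
-0.01 41 [-0.0131 -0.008  -0.0096] [ 0.002   0.0142 -0.0001]
0.0 53 [-0.0128 -0.0063  0.    ] [0.0044 0.0138 0.01  ]
0.01 19 [-0.0124 -0.006   0.0101] [0.0038 0.0114 0.0169]
```

Call:
{"op": "servo_tool", "data": {"steps": [{"tx": 0, "ty": 0, "tz": -2.8, "yaw": 0, "claw": 0}, {"tx": 0, "ty": 0, "tz": -2.75, "yaw": 0, "claw": 0}, {"tx": 0, "ty": 0, "tz": 0, "yaw": 0, "claw": 0}, {"tx": 0.44, "ty": 0.235, "tz": 0, "yaw": 0, "claw": 0}, {"tx": 0.44, "ty": 0.235, "tz": 0, "yaw": 0, "claw": 0}, {"tx": 0.44, "ty": 0.235, "tz": 0, "yaw": 0, "claw": 0}, {"tx": 0.44, "ty": 0.235, "tz": 0, "yaw": 0, "claw": 0}, {"tx": 0.35, "ty": 0.19, "tz": 0, "yaw": 0, "claw": 0}, {"tx": 0.35, "ty": 0.19, "tz": 0.07, "yaw": 0, "claw": 0}, {"tx": 0.35, "ty": 0.19, "tz": 0.07, "yaw": 0, "claw": 0}, {"tx": 0.35, "ty": 0.19, "tz": 0.07, "yaw": 0, "claw": 0}, {"tx": 0, "ty": 0, "tz": 0, "yaw": 0, "claw": 0}, {"tx": 0, "ty": 0, "tz": 0, "yaw": 0, "claw": 0}]}}

```text
time_s: 3.35
position: [0.4799, 0.2458, 0.0768]
tool_rot: [[-0.883, -0.469, -0.0], [-0.469, 0.883, -0.0], [0.0, 0.0, -1.0]]
ft_force: [-0.4, -0.4, -0.0]
grip_width: -0.0001
gripper_force: 0.0
```

Run:
```python
from h import *
im,W=cloud('side'); cv2.imwrite('pics/s3.png',cv2.resize(im[180:340,180:392,::-1],(636,480)))
```

```text
(no output)
```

View pics/s3.png

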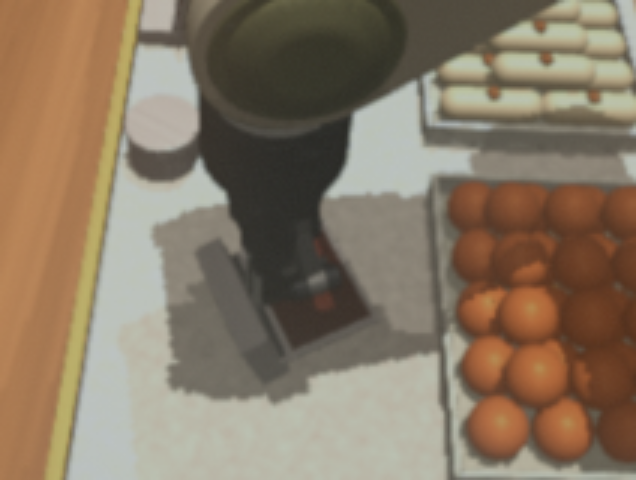

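The ticket is rolling: its foot is tilted, with the top edge forward at (240,310), and the plate is lifting behind the fingers. I'll keep pushing and follow through ahead of the plate.

Call:
{"op": "servo_tool", "data": {"steps": [{"tx": 0.35, "ty": 0.19, "tz": 0.07, "yaw": 0, "claw": 0}, {"tx": 0.35, "ty": 0.19, "tz": 0.07, "yaw": 0, "claw": 0}, {"tx": 0.35, "ty": 0.19, "tz": 0, "yaw": 0, "claw": 0}, {"tx": 0.35, "ty": 0.19, "tz": 0, "yaw": 0, "claw": 0}, {"tx": 0.35, "ty": 0.19, "tz": 0, "yaw": 0, "claw": 0}, {"tx": 0.35, "ty": 0.19, "tz": 0, "yaw": 0, "claw": 0}, {"tx": 0.35, "ty": 0.19, "tz": 0, "yaw": 0, "claw": 0}, {"tx": 0.35, "ty": 0.19, "tz": 0, "yaw": 0, "claw": 0}, {"tx": 0.35, "ty": 0.19, "tz": 0, "yaw": 0, "claw": 0}, {"tx": 0.35, "ty": 0.19, "tz": 0, "yaw": 0, "claw": 0}, {"tx": 0.35, "ty": 0.19, "tz": 0, "yaw": 0, "claw": 0}, {"tx": 0.35, "ty": 0.19, "tz": 0, "yaw": 0, "claw": 0}, {"tx": 0.35, "ty": 0.19, "tz": 0, "yaw": 0, "claw": 0}, {"tx": 0.35, "ty": 0.19, "tz": 0, "yaw": 0, "claw": 0}, {"tx": 0, "ty": 0, "tz": 0, "yaw": 0, "claw": 0}, {"tx": 0, "ty": 0, "tz": 0, "yaw": 0, "claw": 0}]}}

```text
time_s: 5.0
position: [0.5288, 0.2724, 0.0782]
tool_rot: [[-0.883, -0.469, -0.0], [-0.469, 0.883, -0.0], [0.0, 0.0, -1.0]]
ft_force: [0.3, 0.4, 0.9]
grip_width: -0.0001
gripper_force: 0.0
```

Run:
```python
from h import *
im,W=cloud('side'); im2,W2=cloud('top')
cv2.imwrite('pics/s4.png',cv2.hconcat([cv2.resize(im[180:330,180:330,::-1],(400,400)),cv2.resize(im2[170:290,90:210,::-1],(400,400))]))
```

```text
(no output)
```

View pics/s4.png

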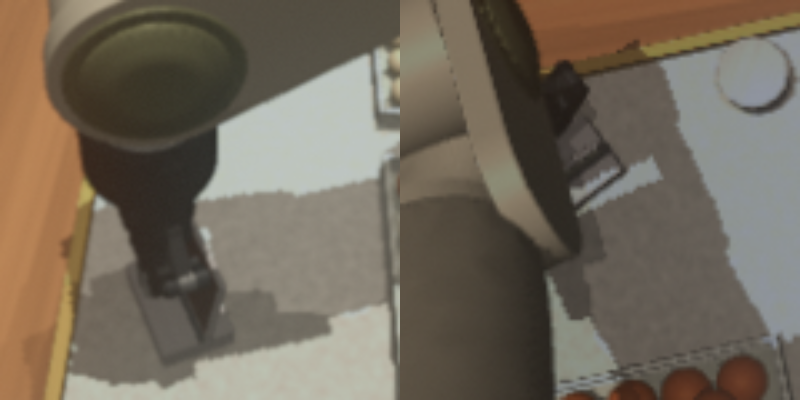

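The ticket is upright: its foot shows in the side crop around (185,310) and the plate is behind the fingers at (210,300). I'll move slightly forward, lift clear, back off and measure.

Call:
{"op": "servo_tool", "data": {"steps": [{"tx": 0.3, "ty": 0.16, "tz": 0, "yaw": 0, "claw": 0}, {"tx": 0, "ty": 0, "tz": 3, "yaw": 0, "claw": 0}, {"tx": 0, "ty": 0, "tz": 4, "yaw": 0, "claw": 0}, {"tx": 0, "ty": 0, "tz": 4, "yaw": 0, "claw": 0}, {"tx": 0, "ty": 0, "tz": 4, "yaw": 0, "claw": 0}, {"tx": -3, "ty": -2.5, "tz": 2, "yaw": 0, "claw": 0}, {"tx": -3, "ty": -2.5, "tz": 0, "yaw": 0, "claw": 0}, {"tx": -3, "ty": -2.5, "tz": 0, "yaw": 0, "claw": 0}, {"tx": -3, "ty": -2.5, "tz": 0, "yaw": 0, "claw": 0}, {"tx": -3, "ty": -2.5, "tz": 0, "yaw": 0, "claw": 0}, {"tx": 0, "ty": 0, "tz": 0, "yaw": 0, "claw": 0}]}}

```text
time_s: 6.2
position: [0.379, 0.1476, 0.2486]
tool_rot: [[-0.884, -0.468, -0.001], [-0.468, 0.884, -0.0], [0.001, -0.0, -1.0]]
ft_force: [-0.2, 0.5, 0.0]
grip_width: -0.0001
gripper_force: 0.0
```

```bash
cat > m.py <<'E'
from h import *
f=np.load('frame.npz'); c,x,y=f['c'],f['x'],f['y']
def tob(X): return np.stack([(X[...,:2]-c)@x,(X[...,:2]-c)@y,X[...,2]-.02],-1)
def meas():
    for n in ('side','top'):
        im,W=cloud(n); q=tob(W).reshape(-1,3)
        q=q[(q[:,0]>-.14)&(q[:,0]<-.005)&(q[:,1]>.18)&(q[:,1]<.37)&(q[:,2]<.1)]
        for lo,hi in ((.013,.024),(.03,.082)):
            k=q[(q[:,2]>lo)&(q[:,2]<hi)]
            if len(k)>5: print(n,lo,len(k),np.round(np.hstack([np.ravel(a) for a in cv2.minAreaRect(k[:,:2].astype(np.float32)*1000)]),1),k.mean(0).round(4),k.max(0).round(4))
    return im
E
python3 - <<'E'
from m import *
im=meas(); cv2.imwrite('pics/t5.png',cv2.resize(im[150:300,70:270,::-1],(640,480)))
E
```

```text
side 0.013 760 [-68.9 281.4  50.6  79.4  26.5] [-0.0645  0.2887  0.0185] [-0.0323  0.3238  0.0238]
side 0.03 584 [-79.2 275.9  13.4  79.9  25.3] [-0.0802  0.2795  0.0586] [-0.0586  0.3133  0.0806]
top 0.013 492 [-70.6 278.9  51.4  72.8  24.2] [-0.0692  0.2771  0.0177] [-0.0352  0.3205  0.024 ]
top 0.03 145 [-83.  273.1   8.9  77.6  24.1] [-0.0836  0.2719  0.0667] [-0.0631  0.3098  0.0812]
```

View pics/t5.png

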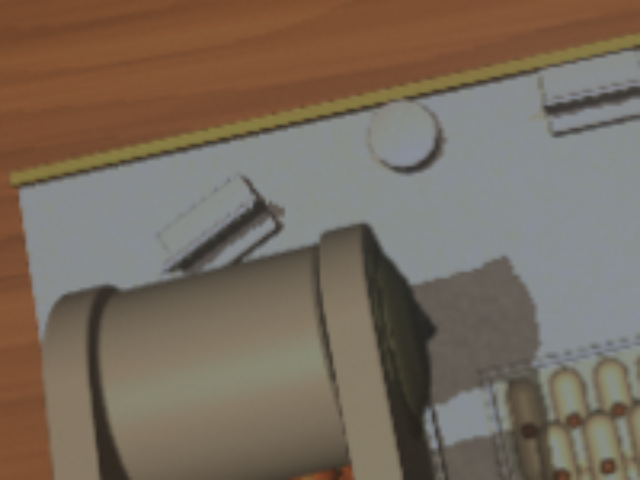

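Run:
```python
from m import *
t=c-.136*x+.268*y; p=env.observe()['position']; print(t,(t-p[:2])*100, x)
```

```text
[0.45226538 0.24840105] [7.0156066  9.95129331] [0.9981069  0.06150315]
```

Call:
{"op": "servo_tool", "data": {"steps": [{"tx": 1.75, "ty": 2.49, "tz": 0, "yaw": -6.1, "claw": 3.5}, {"tx": 1.75, "ty": 2.49, "tz": 0, "yaw": -6.1, "claw": 3.5}, {"tx": 1.75, "ty": 2.49, "tz": 0, "yaw": -6.1, "claw": 3.5}, {"tx": 1.75, "ty": 2.48, "tz": 0, "yaw": -6.1, "claw": 3.5}, {"tx": 0, "ty": 0, "tz": -4, "yaw": 0, "claw": 3.5}, {"tx": 0, "ty": 0, "tz": -4, "yaw": 0, "claw": 3.5}, {"tx": 0, "ty": 0, "tz": -4, "yaw": 0, "claw": 3.5}, {"tx": 0, "ty": 0, "tz": -4, "yaw": 0, "claw": 3.5}, {"tx": 0, "ty": 0, "tz": -1.3, "yaw": 0, "claw": 3.5}, {"tx": 0, "ty": 0, "tz": 0, "yaw": 0, "claw": 3.5}, {"tx": 0, "ty": 0, "tz": 0, "yaw": 0, "claw": 3.5}]}}

```text
time_s: 7.4
position: [0.4528, 0.2492, 0.0755]
tool_rot: [[-0.998, -0.063, 0.001], [-0.063, 0.998, 0.0], [-0.001, 0.0, -1.0]]
ft_force: [-0.5, 0.1, 0.0]
grip_width: 0.035
gripper_force: 0.0
```

Run:
```python
from h import *
im,W=cloud('side'); cv2.imwrite('pics/s6.png',cv2.resize(im[190:310,200:350,::-1],(640,512)))
s=env.observe(); p=s['position']; R=np.array(s['tool_rot'])
L=(W.reshape(-1,3)-p)@R
print(p,R.round(3).tolist(),s['grip_width'])
for z in np.arange(-.04,.05,.005):
    j=L[(L[:,0]<.03)&(L[:,0]>-.016)&(abs(L[:,1])<.05)&(L[:,2]>=z)&(L[:,2]<z+.005)]
    if len(j): print(round(z,3),len(j),j.min(0).round(4),j.max(0).round(4))
```

```text
[0.45290281 0.24914808 0.07608363] [[-0.998, -0.063, 0.002], [-0.063, 0.998, 0.001], [-0.002, 0.0, -1.0]] 0.03536337283180929
-0.04 8 [-0.0134  0.0415 -0.0374] [ 0.0053  0.0492 -0.0353]
-0.035 23 [-0.0147  0.0424 -0.035 ] [ 0.0102  0.0493 -0.0309]
-0.03 2 [-0.0134  0.0262 -0.0292] [-0.0132  0.0303 -0.0268]
-0.025 1 [-0.0132  0.0202 -0.023 ] [-0.0132  0.0202 -0.023 ]
-0.01 1 [-0.0073  0.0313 -0.005 ] [-0.0073  0.0313 -0.005 ]
-0.005 8 [-0.0071  0.0298 -0.0022] [ 0.0043  0.0309 -0.0001]
-0.0 7 [-0.0069  0.0292  0.0009] [0.0048 0.0313 0.0049]
0.005 14 [-0.0067  0.0232  0.0053] [0.0084 0.0305 0.0099]
0.01 10 [-0.0117  0.0231  0.0109] [0.0086 0.0287 0.0148]
0.015 3 [-0.008   0.022   0.0151] [0.009  0.024  0.0182]
```

View pics/s6.png

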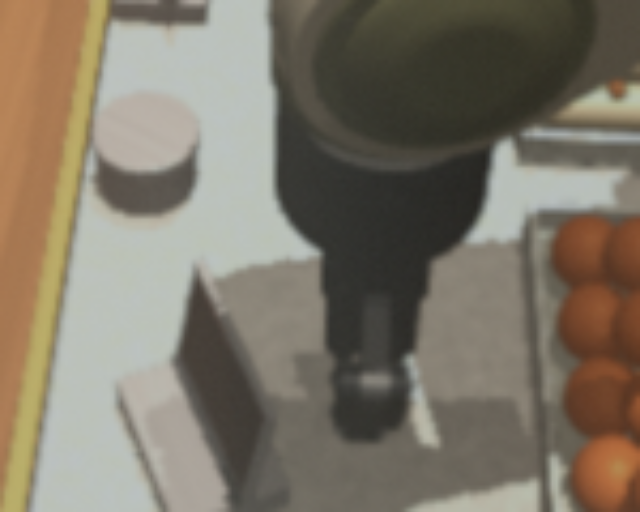

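The tips sit about 18 mm ahead of the TCP at this opening. The ticket stands oblique at about (200,420), with the fingers behind it at (370,400). I'll lower to 11 mm above the board and push square.

Call:
{"op": "servo_tool", "data": {"steps": [{"tx": 0, "ty": 0, "tz": -1.4, "yaw": 0, "claw": 3.5}, {"tx": 0, "ty": 0, "tz": -1.25, "yaw": 0, "claw": 3.5}, {"tx": 0, "ty": 0, "tz": 0, "yaw": 0, "claw": 3.5}, {"tx": 0.4, "ty": 0.025, "tz": 0, "yaw": 0, "claw": 3.5}, {"tx": 0.4, "ty": 0.025, "tz": 0, "yaw": 0, "claw": 3.5}, {"tx": 0.4, "ty": 0.025, "tz": 0, "yaw": 0, "claw": 3.5}, {"tx": 0.4, "ty": 0.025, "tz": 0, "yaw": 0, "claw": 3.5}, {"tx": 0.4, "ty": 0.025, "tz": 0, "yaw": 0, "claw": 3.5}, {"tx": 0.3, "ty": 0.018, "tz": 0, "yaw": 0, "claw": 3.5}, {"tx": 0.3, "ty": 0.018, "tz": 0, "yaw": 0, "claw": 3.5}, {"tx": 0.3, "ty": 0.018, "tz": 0, "yaw": 0, "claw": 3.5}, {"tx": 0.3, "ty": 0.018, "tz": 0, "yaw": 0, "claw": 3.5}, {"tx": 0.3, "ty": 0.018, "tz": 0, "yaw": 0, "claw": 3.5}, {"tx": 0.3, "ty": 0.018, "tz": 0, "yaw": 0, "claw": 3.5}, {"tx": 0.3, "ty": 0.018, "tz": 0, "yaw": 0, "claw": 3.5}, {"tx": 0.3, "ty": 0.018, "tz": 0, "yaw": 0, "claw": 3.5}, {"tx": 0.3, "ty": 0.018, "tz": 0, "yaw": 0, "claw": 3.5}, {"tx": 0.3, "ty": 0.018, "tz": 0, "yaw": 0, "claw": 3.5}, {"tx": 0, "ty": 0, "tz": 0, "yaw": 0, "claw": 3.5}]}}

```text
time_s: 9.35
position: [0.5025, 0.2516, 0.0488]
tool_rot: [[-0.998, -0.062, 0.001], [-0.062, 0.998, 0.0], [-0.001, 0.0, -1.0]]
ft_force: [-0.5, 0.5, 0.3]
grip_width: 0.0354
gripper_force: 0.2
```

Run:
```python
from m import *
im=meas(); p=env.observe()['position']; print(tob(np.array(p)),env.observe()['ft_force'])
im=env.get_image('side')[0]; cv2.imwrite('pics/s7.png',cv2.resize(im[180:320,180:330,::-1],(640,597)))
```

```text
side 0.013 759 [-53.6 273.   70.6  76.6  12.1] [-0.0401  0.2812  0.0185] [-0.0122  0.3152  0.0239]
side 0.03 472 [-72.1 278.5  51.5  94.8   6.2] [-0.0635  0.2852  0.0626] [-0.0417  0.3243  0.082 ]
top 0.013 74 [-55.7 240.6  82.1  16.    0.4] [-0.0443  0.2407  0.018 ] [-0.0147  0.2487  0.0238]
top 0.03 59 [-76.4 235.8  55.7  26.9  18.5] [-0.084   0.2308  0.0609] [-0.0457  0.2434  0.0817]
[-0.08575866  0.26804635  0.02893619] [-0.47247308  0.54531133  0.13950321]
```

View pics/s7.png

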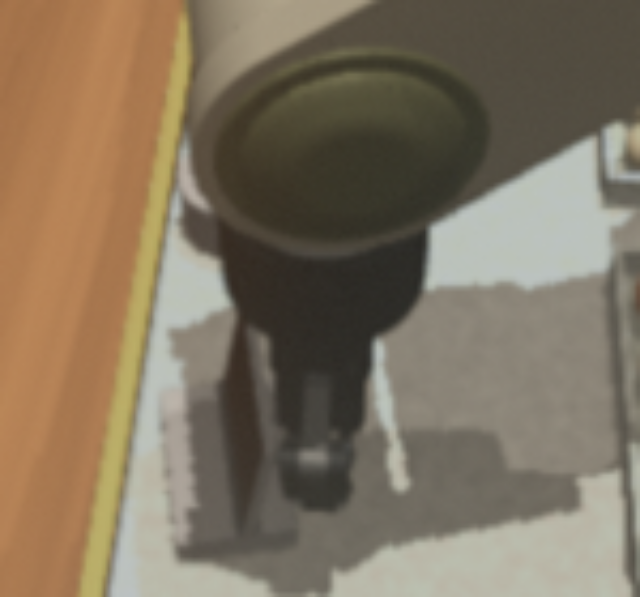

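The ticket has turned nearly square, with its front edge at about (175,470) and the strip at (120,470) in the crop. I'll push on to the strip.

Call:
{"op": "servo_tool", "data": {"steps": [{"tx": 0.3, "ty": 0.018, "tz": 0, "yaw": 0, "claw": 3.5}, {"tx": 0.3, "ty": 0.018, "tz": 0, "yaw": 0, "claw": 3.5}, {"tx": 0.3, "ty": 0.018, "tz": 0, "yaw": 0, "claw": 3.5}, {"tx": 0.3, "ty": 0.018, "tz": 0, "yaw": 0, "claw": 3.5}, {"tx": 0.2, "ty": 0.012, "tz": 0, "yaw": 0, "claw": 3.5}, {"tx": 0.2, "ty": 0.012, "tz": 0, "yaw": 0, "claw": 3.5}, {"tx": 0.1, "ty": 0.006, "tz": 0, "yaw": 0, "claw": 3.5}, {"tx": 0, "ty": 0, "tz": 0, "yaw": 0, "claw": 3.5}]}}

```text
time_s: 10.3
position: [0.5191, 0.2526, 0.0489]
tool_rot: [[-0.998, -0.062, 0.0], [-0.062, 0.998, 0.0], [-0.0, 0.0, -1.0]]
ft_force: [-2.0, 1.1, 1.3]
grip_width: 0.0348
gripper_force: 1.0
```

Call:
{"op": "servo_tool", "data": {"steps": [{"tx": 0.1, "ty": 0.006, "tz": 0, "yaw": 0, "claw": 3.5}, {"tx": 0, "ty": 0, "tz": 0, "yaw": 0, "claw": 3.5}]}}

```text
time_s: 10.5
position: [0.52, 0.2527, 0.0488]
tool_rot: [[-0.998, -0.062, 0.0], [-0.062, 0.998, -0.0], [-0.0, -0.0, -1.0]]
ft_force: [-2.4, 1.3, 1.3]
grip_width: 0.0352
gripper_force: 1.3
```

Call:
{"op": "servo_tool", "data": {"steps": [{"tx": 0.1, "ty": 0.006, "tz": 0, "yaw": 0, "claw": 3.5}, {"tx": 0, "ty": 0, "tz": 0, "yaw": 0, "claw": 3.5}]}}

```text
time_s: 10.7
position: [0.521, 0.2527, 0.0488]
tool_rot: [[-0.998, -0.062, 0.0], [-0.062, 0.998, 0.0], [-0.0, 0.0, -1.0]]
ft_force: [-2.3, 1.5, 0.9]
grip_width: 0.0353
gripper_force: 1.3
```

Call:
{"op": "servo_tool", "data": {"steps": [{"tx": 0.1, "ty": 0.006, "tz": 0, "yaw": 0, "claw": 3.5}, {"tx": 0, "ty": 0, "tz": 0, "yaw": 0, "claw": 3.5}]}}

```text
time_s: 10.9
position: [0.5221, 0.2528, 0.0488]
tool_rot: [[-0.998, -0.062, 0.0], [-0.062, 0.998, 0.0], [-0.0, 0.0, -1.0]]
ft_force: [-3.1, 0.3, 1.0]
grip_width: 0.035
gripper_force: 1.3
```

Call:
{"op": "servo_tool", "data": {"steps": [{"tx": 0.1, "ty": 0.006, "tz": 0, "yaw": 0, "claw": 3.5}, {"tx": 0, "ty": 0, "tz": 0, "yaw": 0, "claw": 3.5}]}}

```text
time_s: 11.1
position: [0.523, 0.2528, 0.0488]
tool_rot: [[-0.998, -0.062, -0.0], [-0.062, 0.998, -0.0], [0.0, -0.0, -1.0]]
ft_force: [-3.7, -0.4, 3.1]
grip_width: 0.0353
gripper_force: 1.6
```

Run:
```python
from m import *
im=meas(); s=env.observe(); print(tob(np.array(s['position'])),s['ft_force'],s['gripper_force'])
```

```text
side 0.013 663 [-39.8 270.   76.5  69.4  89.8] [-0.024   0.2759  0.0185] [-0.0051  0.3083  0.0237]
side 0.03 275 [-56.2 280.   89.7  48.3  89.8] [-0.0531  0.2962  0.0665] [-0.032   0.3249  0.082 ]
top 0.013 77 [-41.7 240.2  17.   71.5  81.3] [-0.0226  0.2373  0.0181] [-0.0059  0.2467  0.0236]
top 0.03 70 [-60.7 230.4  45.1  23.7  21.3] [-0.0636  0.2297  0.0642] [-0.0357  0.241   0.0807]
[-0.06516405  0.26800689  0.02880991] [-3.41461108 -0.35841303  1.62461519] 1.5824483230244368
```

Call:
{"op": "servo_tool", "data": {"steps": [{"tx": 0.1, "ty": 0.006, "tz": 0, "yaw": 0, "claw": 3.5}, {"tx": 0, "ty": 0, "tz": 0, "yaw": 0, "claw": 3.5}]}}

```text
time_s: 11.4
position: [0.524, 0.2528, 0.0488]
tool_rot: [[-0.998, -0.062, 0.0], [-0.062, 0.998, -0.0], [-0.0, -0.0, -1.0]]
ft_force: [-4.4, -0.8, 1.7]
grip_width: 0.0352
gripper_force: 1.6
```

Call:
{"op": "servo_tool", "data": {"steps": [{"tx": 0.1, "ty": 0.006, "tz": 0, "yaw": 0, "claw": 3.5}, {"tx": 0, "ty": 0, "tz": 0, "yaw": 0, "claw": 3.5}]}}

```text
time_s: 11.6
position: [0.5244, 0.2529, 0.0488]
tool_rot: [[-0.998, -0.062, -0.002], [-0.062, 0.998, -0.0], [0.002, -0.0, -1.0]]
ft_force: [-6.0, 0.7, 2.7]
grip_width: 0.0352
gripper_force: 3.0
```

Call:
{"op": "servo_tool", "data": {"steps": [{"tx": 0.1, "ty": 0.006, "tz": 0, "yaw": 0, "claw": 3.5}, {"tx": 0, "ty": 0, "tz": 0, "yaw": 0, "claw": 3.5}, {"tx": 0, "ty": 0, "tz": 0, "yaw": 0, "claw": 3.5}]}}

```text
time_s: 11.9
position: [0.5245, 0.2529, 0.0487]
tool_rot: [[-0.998, -0.062, -0.004], [-0.062, 0.998, -0.001], [0.004, -0.001, -1.0]]
ft_force: [-9.7, -0.6, 6.0]
grip_width: 0.0349
gripper_force: 4.9
```

The ticket has bottomed out against the strip: the force rises while the tool stands still. I'll back off, lift and check.

Call:
{"op": "servo_tool", "data": {"steps": [{"tx": -0.3, "ty": -0.018, "tz": 0, "yaw": 0, "claw": 3.5}, {"tx": -1, "ty": -0.06, "tz": 0, "yaw": 0, "claw": 3.5}, {"tx": -2, "ty": -0.12, "tz": 0, "yaw": 0, "claw": 3.5}, {"tx": -3, "ty": -0.18, "tz": 0.5, "yaw": 0, "claw": 3.5}, {"tx": -0.5, "ty": 0, "tz": 4, "yaw": 0, "claw": 3.5}, {"tx": 0, "ty": 0, "tz": 4, "yaw": 0, "claw": 3.5}, {"tx": 0, "ty": 0, "tz": 4, "yaw": 0, "claw": 3.5}, {"tx": -3, "ty": -3, "tz": 3, "yaw": 0, "claw": 3.5}, {"tx": -3, "ty": -3, "tz": 2, "yaw": 0, "claw": 3.5}, {"tx": -3, "ty": -3, "tz": 0, "yaw": 0, "claw": 3.5}, {"tx": 0, "ty": 0, "tz": 0, "yaw": 0, "claw": 3.5}, {"tx": 0, "ty": 0, "tz": 0, "yaw": 0, "claw": 3.5}]}}

```text
time_s: 13.1
position: [0.369, 0.1601, 0.2231]
tool_rot: [[-0.998, -0.061, 0.002], [-0.061, 0.998, 0.0], [-0.002, 0.0, -1.0]]
ft_force: [0.5, -0.0, 0.2]
grip_width: 0.0351
gripper_force: 0.0
```

Run:
```python
from m import *
im=meas(); cv2.imwrite('pics/t8.png',cv2.resize(im[130:280,70:270,::-1],(640,480)))
for n in ('side','top'):
    q=tob(cloud(n)[1]).reshape(-1,3)
    for nm,a,b in (('t',.2,.34),('tc',-.06,.06),('tb',-.3,-.2)):
        k=q[(q[:,1]>a)&(q[:,1]<b)&(q[:,0]>-.1)&(q[:,0]<.02)&(q[:,2]>.0165)&(q[:,2]<.022)]
        if len(k): print(n,nm,np.percentile(k,[2,98],axis=0).round(4)[:,:2].tolist())
```

```text
side 0.013 814 [-28.1 269.7  76.5  46.   89.9] [-0.0277  0.2722  0.0184] [-0.0051  0.3079  0.0236]
side 0.03 213 [-37.  268.5  79.2  13.3  89.6] [-0.039   0.2775  0.0669] [-0.0302  0.3081  0.0815]
top 0.013 538 [-2.940e+01  2.656e+02  4.870e+01  7.710e+01  1.000e-01] [-0.0295  0.2655  0.0178] [-0.005   0.3042  0.0236]
top 0.03 122 [-42.  265.7   8.8  78.    1.8] [-0.0431  0.2637  0.0687] [-0.0364  0.3046  0.0808]
side t [[-0.0501, 0.2339], [-0.0025, 0.3046]]
side tc [[-0.0522, -0.0464], [-0.0042, 0.0265]]
side tb [[-0.0534, -0.2846], [-0.0045, -0.2097]]
top t [[-0.053, 0.2299], [-0.0015, 0.3028]]
top tc [[-0.0544, -0.0468], [-0.0012, 0.0234]]
top tb [[-0.0561, -0.285], [-0.0032, -0.2123]]
```

View pics/t8.png

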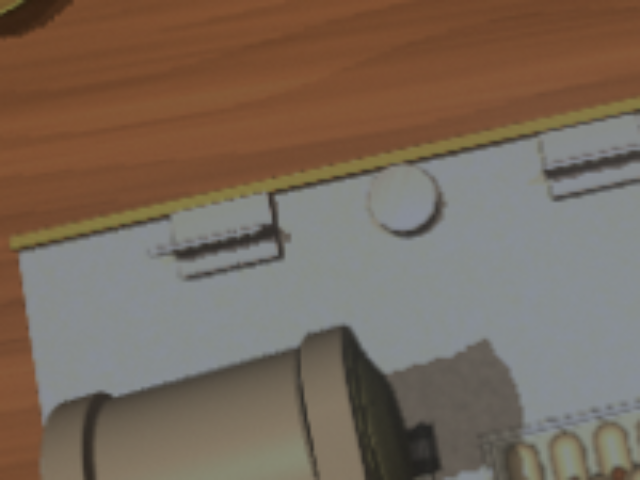

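The ticket at about (228,235) stands upright and square against the strip, in line with the other tickets, and the tin at (405,200) has not moved. I'm handing it in.

```bash
python3 -c "
from rig import env
print(env.close_job())"
```

```text
the job is handed in; nothing more can be done
None
```

The fallen ticket is back upright and stands square against the brass strip in front of the orange-sweet tray, about 12 mm off the tray's middle; the robot did not touch the other tickets, the jar or the tin, and I handed the job in at about 13 s (no verdict was returned).

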